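Rerack the specimen jars in reverse order

TASK

Move the four specimen jars from the black field carrier into the light-wood archive rack, one to each compartment, in reverse order: the jar at the carrier's white-nosed end goes to the archive compartment farthest from the archive's white nose, and so on along the row, so that the jar farthest from the carrier's nose ends up beside the archive's nose. Never tip a jar over, and leave each one standing upright on the floor of its compartment.

Things in the scene. Friction and masses are not known exactly. Their poses are not given: they have to be found in the camera images.
- carrier: Black fixed field carrier, left or right of the robot: a row of four open compartments, each 53 x 53 mm inside, walls 5 mm thick and 25 mm high above the table, floor 5 mm thick. Origin: underside centre of the row. Compartment centres at y = +87, +29, -29, -87 mm (x = 0). White tapering nose, 24 mm long, at the +y end. A ledge on the +x side, 30 mm wide, 12 mm high, carries the tags.
- archive: Light-wood fixed archive rack, empty, on the other side from the carrier: four open compartments, each 53 x 53 mm inside, walls 5 mm thick and 25 mm high above the table, floor 5 mm thick. Origin: underside centre of the row. Compartment centres at y = +87, +29, -29, -87 mm (x = 0). White tapering nose, 24 mm long, at the +y end. No ledge, no tags.
- jar_red: Specimen jar, white cylinder with a red screw lid and a red band: 32 mm in diameter, 80 mm high, lid the top 18 mm, about 60 g (40 to 85 g), rigid. Origin: centre of its underside, z up. Starts upright in one carrier compartment (underside 5 mm above the table).
- jar_yellow: Specimen jar, white cylinder with a yellow screw lid and a yellow band: 32 mm in diameter, 80 mm high, lid the top 18 mm, about 60 g (40 to 85 g), rigid. Origin: centre of its underside, z up. Starts upright in one carrier compartment (underside 5 mm above the table).
- jar_green: Specimen jar, white cylinder with a green screw lid and a green band: 32 mm in diameter, 80 mm high, lid the top 18 mm, about 60 g (40 to 85 g), rigid. Origin: centre of its underside, z up. Starts upright in one carrier compartment (underside 5 mm above the table).
- jar_blue: Specimen jar, white cylinder with a blue screw lid and a blue band: 32 mm in diameter, 80 mm high, lid the top 18 mm, about 60 g (40 to 85 g), rigid. Origin: centre of its underside, z up. Starts upright in one carrier compartment (underside 5 mm above the table).
- tag_red: Red tag, fixed on the carrier's ledge 46.5 mm to the +x side of the centre of the compartment in which the red jar starts; it stays there. 22 x 36 x 4 mm, origin at its underside centre, 12 mm above the table.
- tag_yellow: Yellow tag, fixed on the carrier's ledge 46.5 mm to the +x side of the centre of the compartment in which the yellow jar starts; it stays there. 22 x 36 x 4 mm, origin at its underside centre, 12 mm above the table.
- tag_green: Green tag, fixed on the carrier's ledge 46.5 mm to the +x side of the centre of the compartment in which the green jar starts; it stays there. 22 x 36 x 4 mm, origin at its underside centre, 12 mm above the table.
- tag_blue: Blue tag, fixed on the carrier's ledge 46.5 mm to the +x side of the centre of the compartment in which the blue jar starts; it stays there. 22 x 36 x 4 mm, origin at its underside centre, 12 mm above the table.

How it is judged:
At the end, for the whole second after the job is handed in: Each jar stands in the archive compartment that mirrors its starting one (first from the carrier's nose to last from the archive's nose, and so on): within 15 mm of the centre in x and y, underside within 4 mm of the floor, within 0.12 rad of upright, slower than 0.02 m/s (((y of tag_red in the frame of carrier between 0.067 and 0.107 m and y of jar_red in the frame of archive between -0.102 and -0.072 m) or (y of tag_red in the frame of carrier between 0.009 and 0.049 m and y of jar_red in the frame of archive between -0.044 and -0.014 m) or (y of tag_red in the frame of carrier between -0.049 and -0.009 m and y of jar_red in the frame of archive between 0.014 and 0.044 m) or (y of tag_red in the frame of carrier between -0.107 and -0.067 m and y of jar_red in the frame of archive between 0.072 and 0.102 m)) and x of jar_red in the frame of archive between -0.015 and 0.015 m and z of jar_red in the frame of archive between 0.001 and 0.009 m and angle between each of jar_red, jar_yellow, jar_green, jar_blue's own z axis and vertical below 0.12 rad and linear speed of each of jar_red, jar_yellow, jar_green, jar_blue below 0.02 m/s and ((y of tag_yellow in the frame of carrier between 0.067 and 0.107 m and y of jar_yellow in the frame of archive between -0.102 and -0.072 m) or (y of tag_yellow in the frame of carrier between 0.009 and 0.049 m and y of jar_yellow in the frame of archive between -0.044 and -0.014 m) or (y of tag_yellow in the frame of carrier between -0.049 and -0.009 m and y of jar_yellow in the frame of archive between 0.014 and 0.044 m) or (y of tag_yellow in the frame of carrier between -0.107 and -0.067 m and y of jar_yellow in the frame of archive between 0.072 and 0.102 m)) and x of jar_yellow in the frame of archive between -0.015 and 0.015 m and z of jar_yellow in the frame of archive between 0.001 and 0.009 m and ((y of tag_green in the frame of carrier between 0.067 and 0.107 m and y of jar_green in the frame of archive between -0.102 and -0.072 m) or (y of tag_green in the frame of carrier between 0.009 and 0.049 m and y of jar_green in the frame of archive between -0.044 and -0.014 m) or (y of tag_green in the frame of carrier between -0.049 and -0.009 m and y of jar_green in the frame of archive between 0.014 and 0.044 m) or (y of tag_green in the frame of carrier between -0.107 and -0.067 m and y of jar_green in the frame of archive between 0.072 and 0.102 m)) and x of jar_green in the frame of archive between -0.015 and 0.015 m and z of jar_green in the frame of archive between 0.001 and 0.009 m and ((y of tag_blue in the frame of carrier between 0.067 and 0.107 m and y of jar_blue in the frame of archive between -0.102 and -0.072 m) or (y of tag_blue in the frame of carrier between 0.009 and 0.049 m and y of jar_blue in the frame of archive between -0.044 and -0.014 m) or (y of tag_blue in the frame of carrier between -0.049 and -0.009 m and y of jar_blue in the frame of archive between 0.014 and 0.044 m) or (y of tag_blue in the frame of carrier between -0.107 and -0.067 m and y of jar_blue in the frame of archive between 0.072 and 0.102 m)) and x of jar_blue in the frame of archive between -0.015 and 0.015 m and z of jar_blue in the frame of archive between 0.001 and 0.009 m); the robot touches nothing.
It fails at once if the red jar is tipped over (angle between jar_red's own z axis and vertical above 0.7 rad).
It fails at once if the yellow jar is tipped over (angle between jar_yellow's own z axis and vertical above 0.7 rad).
It fails at once if the green jar is tipped over (angle between jar_green's own z axis and vertical above 0.7 rad).
It fails at once if the blue jar is tipped over (angle between jar_blue's own z axis and vertical above 0.7 rad).
It also fails if it takes over 109 s, if anything falls off the work surface, if the arm or the gripper's body presses on something with over 40 N, if the wrist force passes 120 N, or if a joint passes its speed limit or range.

ROBOT

A 6-joint arm with a two-finger parallel gripper is mounted at the origin on the work surface. World frame = base frame: x ahead of the robot, y to its left, z up, the work surface at z = 0. Lengths are in m, angles in rad, forces in N, time in s.
With the tool pointing down it reaches from about 0.35 to 0.975 m from the base axis. Payload 4.9 kg.
Tool frame: the origin (TCP) lies between the finger pads; the fingertips stand 25 mm ahead of it and the grasp point (between the pads) lies 6 mm ahead of it (manip.tcp_to_tips is the z of the fingertips in the tool frame, in m); z points along the fingers, y is the line along which they close (so a half turn about z gives the same grasp; the last joint's range is limited). The gripper opens to 85 mm and grips with 20 to 120 N. Pads are 22 mm wide; open, the fingers measure 114 mm over their backs; the gripper's body (76 mm by 85 mm) begins 54 mm behind the grasp point. The pads swing forward as they close: fully open they stand 13 mm farther back than shut.
Start: joints at [1.044, 0.053, 1.613, -0, 1.476, -0.119], TCP at [0.248, 0.574, 0.256] pointing down, gripper open.
Joint ranges: [-3.01, 3.01], [-1.01, 2.22], [0.06, 2.58], [-1.02, 4.17], [0.09, 2.62], [-3.14, 3.14]. Speed limits (rad/s): [2.57, 2.57, 3.14, 3.14, 3.14, 3.14].

INTERFACE

Orientations are given as a unit quaternion [w, x, y, z].
In Python, from plant import manip gives the robot as it stands. The module is installed in compiled form; this text tells all that it offers.
- The arm moves only by the tool arm_command, never from a script. Its argument "moves" is a list of rows, each a list of 3 entries, a list of its own where there are three numbers: the opening, from -1 (shut) to 1 (fully open), then the shift along the tool's x, y, z in units of 0.15 m (1.0 is 0.15 m), then the turn about the tool's z in units of 2 pi rad (1.0 is 2 pi rad). A call has 1 to 20 rows; each row is the pose to reach, as a shift and turn from the pose commanded when the call began, along the tool's axes at that moment, turning the shorter way round; what a row does not reach only later rows make up. A row lasts 1/12 s, in which the tool goes at most 41.7 mm and 7.16 degrees, less where a joint would pass 70% of its speed; a pose out of reach is approached as far as the arm can. A call with a number of a shift or a turn outside -1 to 1 is refused whole. A call with a gripper value outside its range is refused whole. The fingers move at their own pace and stop on an object; the grip force is fixed at half the most. Time passes only in rows, so rows that repeat a pose let the fingers close. It gives the time, the measured TCP pose, the force, the opening and the grip force at its end, in the units of the state.
- manip.state(): the state, without advancing time (a new reading comes with each control period).
- manip.grab_frame(name): name is "scene" or "side" or "wrist"; returns a dict with "frame" (400x640x3 uint8, red, green, blue), "fx", "fy", "cx", "cy" (pixels), "k1" (the pictures are not rectified: a ray, as slopes to the right and down, at radius r is drawn at 1 + k1 r^2 times it, then the intrinsics apply), "R" (3x3) and "t" (3): a world point X has camera coordinates R X + t. Camera axes: x right, y down, z forward; pixel columns grow to the right and rows downward; lengths in m; the calibration is good to about 2 mm. A picture is of the moment at which its call begins. There is no depth.
- manip.job_done(): hands the job in; it is judged then, once.
Trained networks look in a picture, given as the dict that the camera call returned (one of the last four; its "shot" number tells which), for a name from the list of things; names that differ only in an ending like _2 or _b are one class to them, and where a whole thing is asked for, a point or a joint stands for the part that bears it (a point fixed in the world has none). Each returns a list of dicts, best first, with "confidence" (0 to 1); they miss things now and then, are a little off and sometimes report something else, mostly with a low value. They report only what shows in the picture. A call takes as long as a camera call.
- manip.search_frame(picture, target): "extent" ([left, top, right, bottom] in pixels, round what is visible of it).
The state is a dict: "time": time; "joint_pos": joint angles; "joint_vel": joint speeds; "joint_efforts": joint torques, N m; "tool_pos": TCP position; "tool_rot": TCP orientation; "contact_force": force on the tool from outside, world axes, zero at the start; "ft_torque": the same for the moment, N m; "gripper_width": opening from 0.0 (shut) to 1.0 (fully open); "grasp_force": force on a finger pad.
Only numpy, scipy, OpenCV 4.12 (cv2) and the standard library are available. Lean on these libraries where they do the work, as an engineer would, in place of code of your own. Each camera call takes 0.05 s, during which the arm holds its last target. There are 200 camera calls.

## Working session

There is one attempt and no reset: what is moved stays moved. The work goes in short steps, Python scripts to look and compute and a tool call to move; the robot and the scene stay as the last step left them, time stands still between calls to the robot, and variables do not carry over. Pictures are saved under pics/ and viewed, at most 14 in all, crops included, and the job is handed in when it is done.

Besides the shell and the picture viewer there is one more tool, called after "Emit:" by a JSON object that holds its "op" and its "data". arm_command: Moves the arm, as the interface text tells. Shifts and turns lie within -1 to 1; 1 stands for 0.15 m of shift or 2 pi rad of turn. Its arguments: {"type":"object","properties":{"moves":{"type":"array"}},"required":["moves"]}

```bash
mkdir -p pics; cat > h.py <<'E'
import numpy as np, cv2
from plant import manip
def snap(n,f=None):
    p=manip.grab_frame(n)
    if f: cv2.imwrite('pics/'+f,p['frame'][:,:,::-1])
    return p
def ray(p,uv):
    d=np.array([(uv[0]-p['cx'])/p['fx'],(uv[1]-p['cy'])/p['fy']]);s=d.copy()
    for _ in range(20): s=d/(1+p['k1']*(s@s))
    R=np.array(p['R']);t=np.array(p['t'])
    v=R.T@np.array([s[0],s[1],1]); return -R.T@t, v/np.linalg.norm(v)
def atz(p,uv,z):
    o,v=ray(p,uv); return o+v*(z-o[2])/v[2]
def tri(rs):
    A=np.zeros((3,3));b=np.zeros(3)
    for o,v in rs:
        M=np.eye(3)-np.outer(v,v);A+=M;b+=M@o
    x=np.linalg.solve(A,b)
    return x, [float(np.linalg.norm((np.eye(3)-np.outer(v,v))@(x-o))) for o,v in rs]
def proj(p,X):
    c=np.array(p['R'])@np.array(X)+np.array(p['t']);s=c[:2]/c[2];s=s*(1+p['k1']*(s@s))
    return s*[p['fx'],p['fy']]+[p['cx'],p['cy']]
E
python3 - <<'E'
from h import *
print(manip.state())
ims=[]
for n in ('scene','side','wrist'):
    p=snap(n,n+'0.png'); print(n,(-np.array(p['R']).T@p['t']).round(3), p['fx'],p['k1'])
    for k in ['carrier','archive']+[a+c for a in('jar_','tag_') for c in('red','yellow','green','blue')]:
        print(k,[(np.round(d['extent'],1).tolist(),round(d['confidence'],2)) for d in manip.search_frame(p,k)[:2]])
E
```

```text
{'time': 0.0, 'joint_pos': array([ 1.04400295e+00,  5.33851998e-02,  1.61428491e+00,  1.95533610e-05,
        1.47603292e+00, -1.19000796e-01]), 'joint_vel': array([-0.00032825, -0.00162139,  0.00178915,  0.00055287, -0.00034416,
       -0.00053943]), 'joint_efforts': array([ 2.28358172e-04, -3.93656516e+01, -3.70183754e+01,  9.37810341e-06,
        6.58231991e-03,  1.43497907e-06]), 'tool_pos': array([0.24756901, 0.57324996, 0.25505084]), 'tool_rot': array([-3.44055093e-04,  2.02487239e-01,  9.79284333e-01, -9.97564812e-04]), 'contact_force': array([ 0.53748715, -0.25928113,  1.12015871]), 'ft_torque': array([-0.01387922,  0.0483452 , -0.02923475]), 'grasp_force': 0.0, 'gripper_width': 0.9968776042993811}
scene [ 0.886 -0.411  0.785] 455.3931271928985 -0.07351724363751336
carrier [([326.6, 98.1, 394.5, 183.1], 0.65), ([374.3, 126.5, 387.9, 140.3], 0.29)]
archive [([162.7, 230.8, 295.3, 314.2], 0.7), ([356.5, 101.9, 369.2, 122.1], 0.2)]
jar_red [([339.6, 138.3, 353.8, 170.8], 0.55)]
jar_yellow [([364.3, 86.0, 378.0, 118.4], 0.75)]
jar_green [([352.2, 117.5, 369.0, 151.3], 0.87)]
jar_
[... 383 characters left out ...]
5.6], 0.64)]
jar_red [([321.9, 220.3, 340.5, 262.0], 0.68)]
jar_yellow [([353.5, 299.4, 381.5, 351.2], 0.93)]
jar_green [([331.4, 243.7, 353.2, 293.1], 0.88)]
jar_blue [([347.4, 264.7, 373.8, 320.2], 0.65), ([329.0, 336.9, 349.7, 361.8], 0.45)]
tag_red [([297.8, 253.5, 314.5, 269.6], 0.52)]
tag_yellow [([328.0, 334.2, 348.8, 361.8], 0.75), ([296.8, 254.2, 314.0, 268.9], 0.62)]
tag_green [([308.7, 277.2, 326.3, 295.9], 0.83)]
tag_blue [([318.2, 306.8, 337.1, 327.5], 0.79)]
wrist [0.172 0.608 0.374] 324.91925840762804 -0.04913006653150213
carrier [([148.5, 352.5, 242.2, 400.0], 0.95)]
archive []
jar_red []
jar_yellow []
jar_green []
jar_blue []
tag_red []
tag_yellow []
tag_green []
tag_blue []
```

```bash
python3 - <<'E'
from h import *
a=cv2.imread('pics/scene0.png');b=cv2.imread('pics/side0.png')
c=np.vstack([cv2.resize(a[70:350,130:430],None,fx=2,fy=2)])
cv2.imwrite('pics/sc.png',c); cv2.imwrite('pics/sd.png',cv2.resize(b[110:400,240:440],None,fx=2,fy=2))
E
```

```text
(no output)
```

View pics/sc.png

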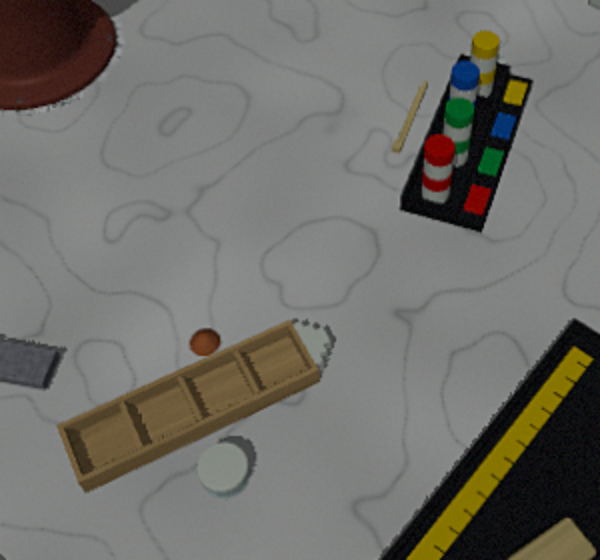

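View pics/sd.png

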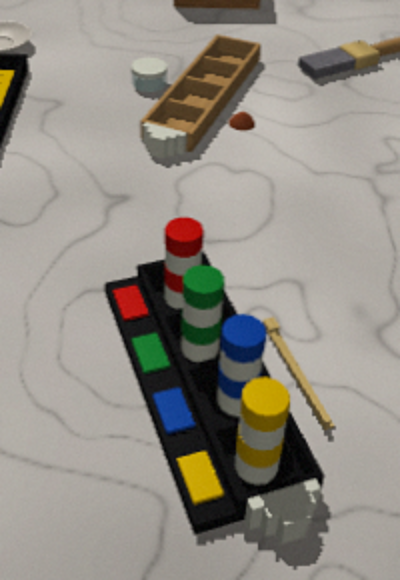

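The carrier's nose is at the yellow end (side crop ~285,510), and its order from the nose is yellow, blue, green, red. The archive is empty, with its nose at scene crop ~(318,345). From the archive's nose the order must be red, green, blue, yellow.

```bash
cat >> h.py <<'E'
HUE={'red':[(0,8),(172,180)],'yellow':[(20,34)],'green':[(50,85)],'blue':[(100,125)]}
def blobs(p,c,amin=30):
    h=cv2.cvtColor(p['frame'],cv2.COLOR_RGB2HSV);m=np.zeros(h.shape[:2],np.uint8)
    for lo,hi in HUE[c]: m|=cv2.inRange(h,(lo,140,70),(hi,255,255))
    n,l,s,ce=cv2.connectedComponentsWithStats(m)
    return [(int(s[i,4]),s[i,:4].tolist(),ce[i]) for i in range(1,n) if s[i,4]>=amin]
E
python3 - <<'E'
from h import *
S=snap('scene');D=snap('side')
def bc(e): return [(e[0]+e[2])/2,(e[1]+e[3])/2]
ts={'red':(361.6,163.3,371,178.9),'yellow':(382.2,111.4,395.4,124.9),'green':(368.7,143.9,381.6,154.7),'blue':(376.3,126.5,388.2,138.6)}
td={'red':(297.8,253.5,314.5,269.6),'yellow':(328,334.2,348.8,361.8),'green':(308.7,277.2,326.3,295.9),'blue':(318.2,306.8,337.1,327.5)}
for c in HUE:
    x,e=tri([ray(S,bc(ts[c])),ray(D,bc(td[c]))]);print('tag',c,x.round(4),np.round(e,4))
    print(' S',[(a,b,z.round(1).tolist()) for a,b,z in blobs(S,c)]);print(' D',[(a,b,z.round(1).tolist()) for a,b,z in blobs(D,c)])
f=lambda u:[u[0]/2+130,u[1]/2+70]
for u in [(60,426),(292,322),(320,374),(84,480)]: print('arch S',atz(S,f(u),.025).round(4))
g=lambda u:[u[0]/2+240,u[1]/2+110]
for u in [(143,124),(188,134),(262,45),(218,38)]: print('arch D',atz(D,g(u),.025).round(4))
E
```

```text
tag red [0.5836 0.1437 0.0088] [0.0005 0.0005]
 S [(158, [113, 107, 26, 16], [126.6, 114.3]), (35, [142, 113, 17, 9], [150.1, 118.2]), (203, [342, 137, 15, 16], [349.0, 144.7]), (80, [341, 156, 15, 10], [347.7, 161.5]), (140, [362, 162, 13, 16], [368.1, 169.3])]
 D [(1028, [543, 189, 64, 62], [565.1, 218.7]), (316, [323, 219, 18, 20], [331.5, 228.2]), (69, [322, 244, 9, 12], [326.3, 250.2]), (219, [296, 252, 18, 18], [304.7, 260.8])]
tag yellow [0.5298 0.3094 0.0103] [0.0028 0.0028]
 S [(162, [366, 85, 14, 15], [372.2, 92.1]), (39, [370, 104, 8, 9], [373.2, 108.5]), (110, [382, 110, 12, 13], [387.2, 115.7]), (2122, [314, 243, 113, 139], [368.6, 313.6])]
 D [(881, [205, 145, 42, 82], [225.6, 187.0]), (550, [360, 298, 25, 28], [372.1, 311.7]), (195, [358, 327, 23, 17], [368.3, 337.0]), (402, [328, 335, 24, 27], [339.6, 348.0])]
tag green [0.563  0.2036 0.0142] [0.0022 0.0022]
 S [(151, [442, 32, 27, 19], [455.3, 40.9]), (154, [353, 119, 14, 15], [359.1, 125.1]), (118, [369, 143, 13, 15], [374.9, 150.2])]
 D [(225, [332, 243, 20, 14], [341.2, 249.4]), (243, [306, 276, 19, 20], [314.7, 285.7])]
tag blue [0.5453 0.2592 0.0114] [0.0021 0.0021]
 S [(170, [355, 100, 15, 15], [362.2, 107.3]), (112, [375, 126, 13, 14], [381.3, 132.4]), (1205, [13, 368, 70, 32], [48.1, 388.2])]
 D [(100, [385, 50, 9, 23], [389.9, 63.2]), (639, [333, 66, 32, 22], [347.8, 77.1]), (395, [351, 267, 22, 24], [361.5, 278.1]), (55, [353, 300, 10, 9], [357.1, 304.0]), (321, [316, 304, 22, 23], [326.3, 314.5])]
arch S [ 0.4504 -0.3172  0.025 ]
arch S [ 0.5405 -0.1007  0.025 ]
arch S [ 0.5987 -0.1266  0.025 ]
arch S [ 0.5068 -0.3375  0.025 ]
arch D [ 0.5883 -0.115   0.025 ]
arch D [ 0.5379 -0.0973  0.025 ]
arch D [ 0.4425 -0.3126  0.025 ]
arch D [ 0.5001 -0.3297  0.025 ]
```

```bash
cat >> h.py <<'E'
from scipy.spatial.transform import Rotation as Ro
def toolR(s=None):
    q=(s or manip.state())['tool_rot'];return Ro.from_quat([q[1],q[2],q[3],q[0]]).as_matrix()
def plan(xyz,yaw,s=None):
    """units for move to xyz with tool y at world angle yaw(deg, mod 180)"""
    s=s or manip.state();R=toolR(s);sh=R.T@(np.array(xyz)-s['tool_pos'])/.15
    a=np.degrees(np.arctan2(R[1,1],R[0,1]));d=(a-yaw+90)%180-90
    return sh.round(3).tolist(), round(d/360,4)
E
python3 - <<'E'
from h import *
s=manip.state();p=snap('wrist');R=toolR(s);Rc=np.array(p['R']);c=-Rc.T@p['t']
off=R.T@(c-s['tool_pos']);ax=R.T@Rc[2];print('cam off tool',off.round(4),'axis',ax.round(3),'right',(R.T@Rc[0]).round(3))
for C,yaw in (((.511,.2146),18),((.522,-.218),-22.6)):
    y=np.radians(yaw);ty=np.array([np.cos(y),np.sin(y),0]);tz=np.array([0,0,-1.]);tx=np.cross(ty,tz)
    Rt=np.c_[tx,ty,tz];zc=.25+(Rt@off)[2];a=Rt@ax
    hit=(Rt@off)+a*(zc-.04)/-a[2]
    T=np.array([C[0]-hit[0],C[1]-hit[1],.25]);print(T.round(3),plan(T,yaw))
E
```

```text
cam off tool [ 0.083   0.0016 -0.1181] axis [-0.323  0.     0.946] right [ 0.  1. -0.]
[0.5   0.242 0.25 ] ([-2.424, -1.365, 0.042], np.float64(0.1351))
[ 0.532 -0.191  0.25 ] ([-3.757, -3.927, 0.042], np.float64(0.2479))
```

Emit:
{"op": "arm_command", "data": {"moves": [[1,[-0.8,-0.45,0],0],[1,[-0.8,-0.45,0],0],[1,[-0.8,-0.45,0],0],[1,[-0.8,-0.45,0],0]]}}

```text
time: 2.13
tool_pos: [0.3336, 0.461, 0.2564]
tool_rot: [0.001, 0.204, 0.979, -0.001]
contact_force: [0.2, 0.1, 0.2]
gripper_width: 0.998
grasp_force: 0.0
```

Emit:
{"op": "arm_command", "data": {"moves": [[1,[-0.8,-0.45,0],0],[1,[-0.8,-0.45,0],0],[1,[-0.8,-0.45,0],0],[1,[-0.8,-0.45,0],0]]}}

```text
time: 2.47
tool_pos: [0.417, 0.3514, 0.2565]
tool_rot: [0.001, 0.204, 0.979, -0.0]
contact_force: [0.9, -0.2, 0.5]
gripper_width: 0.998
grasp_force: 0.0
```

Emit:
{"op": "arm_command", "data": {"moves": [[1,[-0.8,-0.45,0.04],0.135],[1,[-0.8,-0.45,0.04],0.135],[1,[-0.8,-0.45,0.04],0.135],[1,[-0.8,-0.45,0.04],0.135],[1,[-0.8,-0.45,0.04],0.135],[1,[-0.8,-0.45,0.04],0.135],[1,[-0.8,-0.45,0.04],0.135],[1,[-0.8,-0.45,0.04],0.135],[1,[-0.8,-0.45,0.04],0.135]]}}

```text
time: 3.22
tool_pos: [0.4979, 0.2456, 0.2503]
tool_rot: [-0.0, 0.586, 0.81, 0.0]
contact_force: [0.9, 0.5, 0.4]
gripper_width: 1.0
grasp_force: 0.0
```

```bash
python3 - <<'E'
from h import *
s=manip.state();print(s['time'],s['tool_pos'],toolR(s).round(3).tolist())
p=snap('wrist','w1.png')
for c in HUE:
    print(c,[(a,b,z.round(1).tolist()) for a,b,z in blobs(p,c,60)])
    for k in('jar_','tag_'): print(k,[(np.round(d['extent'],1).tolist(),round(d['confidence'],2)) for d in manip.search_frame(p,k+c)[:2]])
E
```

```text
3.2167 [0.49791159 0.2456155  0.25032922] [[-0.312, 0.95, -0.0], [0.95, 0.312, 0.0], [0.0, 0.0, -1.0]]
red [(498, [349, 251, 19, 28], [358.0, 264.1]), (119, [309, 262, 25, 12], [320.5, 266.8]), (751, [307, 280, 29, 33], [321.0, 296.1])]
jar_ [([305.4, 259.6, 337.0, 313.9], 0.57)]
tag_ [([348.7, 248.0, 366.3, 276.8], 0.95)]
yellow [(806, [349, 102, 23, 37], [359.8, 119.8]), (1170, [301, 108, 38, 41], [319.9, 129.1])]
jar_ [([303.9, 109.5, 336.9, 146.0], 0.56)]
tag_ [([350.1, 101.1, 372.3, 140.5], 0.78)]
green [(531, [350, 207, 19, 29], [358.7, 220.8]), (728, [309, 234, 32, 29], [324.2, 248.1])]
jar_ [([306.2, 208.3, 340.1, 263.5], 0.57)]
tag_ [([351.1, 204.3, 369.8, 232.5], 0.79)]
blue [(646, [349, 157, 22, 33], [359.4, 173.2]), (963, [296, 174, 35, 36], [312.7, 192.0])]
jar_ [([296.6, 160.2, 331.0, 209.1], 0.92)]
tag_ [([351.3, 157.5, 369.9, 187.6], 0.93), ([306.0, 262.3, 339.9, 312.3], 0.45)]
```

View pics/w1.png

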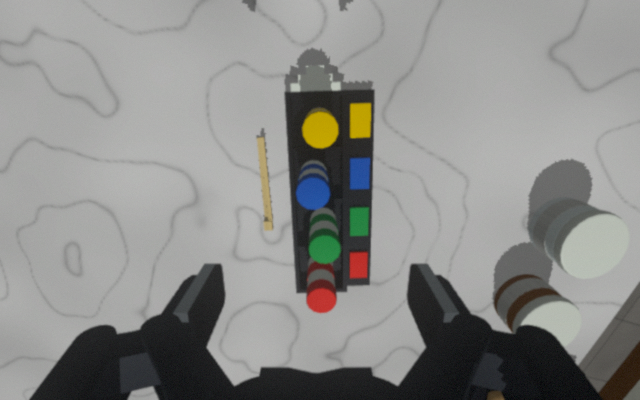

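The wrist view shows the carrier upright in the image, nose at the top (315,75). The lids are at (320,129) yellow, (313,192) blue, (324,248) green and (321,296) red, and the tags are in the column at x≈359. I'll fit the jars and the carrier pose using all the views.

```bash
cat >> h.py <<'E'
from scipy.optimize import least_squares
A_=np.linspace(0,2*np.pi,48)
def lidbox(p,x,y,zt):
    P=[proj(p,[x+.016*np.cos(a),y+.016*np.sin(a),z]) for a in A_ for z in(zt,zt-.018)]
    P=np.array(P);return np.r_[P.min(0)-0.,P.max(0)]
def bb(b): return np.array([b[0]-.5,b[1]-.5,b[0]+b[2]-.5,b[1]+b[3]-.5])
def fitjar(obs,x0):
    r=least_squares(lambda v:np.concatenate([(lidbox(p,*v)-b)*w for p,b,w in obs]),x0,loss='soft_l1')
    return r.x,r.fun
E
python3 - <<'E'
from h import *
import json
S=snap('scene');D=snap('side');W=snap('wrist')
sc={'red':[342,137,15,16],'yellow':[366,85,14,15],'green':[353,119,14,15],'blue':[355,100,15,15]}
sd={'red':[323,219,18,20],'yellow':[360,298,25,28],'green':None,'blue':[351,267,22,24]}
w={'red':[307,280,29,33],'yellow':[301,108,38,41],'green':[309,234,32,29],'blue':[296,174,35,36]}
tg={'red':(358,264.1),'yellow':(359.8,119.8),'green':(358.7,220.8),'blue':(359.4,173.2)}
tS={'red':(368.1,169.3),'yellow':(387.2,115.7),'green':(374.9,150.2),'blue':(381.3,132.4)}
tD={'red':(304.7,260.8),'yellow':(339.6,348),'green':(314.7,285.7),'blue':(326.3,314.5)}
k=dict(yellow=.087,blue=.029,green=-.029,red=-.087)
# carrier pose
pts={c:tri([ray(W,tg[c]),ray(S,tS[c]),ray(D,tD[c])])[0] for c in k};print({c:v.round(4).tolist() for c,v in pts.items()})
def cw(v,X): c,s=np.cos(v[2]),np.sin(v[2]);return [v[0]+c*X[0]-s*X[1],v[1]+s*X[0]+c*X[1],X[2]]
f=lambda v:np.concatenate([w_*(proj(p,cw(v,[.0465,k[c],.016]))-t[c]) for p,t,w_ in((W,tg,1),(S,tS,1.),(D,tD,1.)) for c in k])
r=least_squares(f,[.511,.2146,.31],loss='soft_l1');v=r.x;print('carrier',v.round(4),np.degrees(v[2]),f(v).round(1))
for c in k:
    obs=[(W,bb(w[c]),1),(S,bb(sc[c]),1)]+([(D,bb(sd[c]),1)] if sd[c] else [])
    x,res=fitjar(obs,[*cw(v,[0,k[c],0])[:2],.085])
    q=np.array(x[:2])-v[:2];cc,ss=np.cos(v[2]),np.sin(v[2])
    print(c,x.round(4),'local',np.round([cc*q[0]+ss*q[1],-ss*q[0]+cc*q[1]-k[c]],4),res.round(1))
print(plan([.532,-.191,.25],-22.6))
E
```

```text
{'yellow': [0.5266, 0.311, 0.0141], 'blue': [0.5465, 0.2562, 0.0144], 'green': [0.5662, 0.2017, 0.0142], 'red': [0.586, 0.147, 0.0138]}
carrier [0.5125 0.2139 0.3472] 19.894002319606393 [-0.4 -0.  -0.5 -0.3 -0.3  0.2 -0.2  0.4  0.2 -0.9  0.2 -0.9  0.3 -0.9
  0.3 -1.  -0.7 -0.2 -0.6 -0.1 -0.4 -0.1 -0.3 -0.4]
yellow [0.4861 0.296  0.0865] local [ 0.0031 -0.0009] [ 0.1  1.6 -0.5 -0.4 -0.3 -0.9  0.4 -0.6 -0.7  0.1 -0.   0.8]
blue [0.4983 0.2389 0.0862] local [-0.0048 -0.0007] [-0.7 -1.3 -0.6  1.   0.4 -0.4  0.5  0.5 -1.7 -0.7 -0.4  0.9]
green [0.5272 0.1876 0.0846] local [ 0.0049 -0.0008] [-0.4 -6.   0.4  1.9 -0.8 -0.5  0.7  1.2]
red [0.5419 0.1307 0.0848] local [-0.0006 -0.0013] [-1.5 -1.7  0.4  0.9 -0.2 -0.3  0.7  1.  -1.2 -0.7  0.4  0.4]
([-2.834, -0.685, 0.002], np.float64(0.1129))
```

```bash
python3 - <<'E'
from h import *
print(plan([.5419,.1307,.064],19.9))
E
```

```text
([-0.815, 0.042, 1.242], np.float64(-0.0052))
```

Emit:
{"op": "arm_command", "data": {"moves": [[1,[-0.815,0.042,0],-0.005],[1,[-0.815,0.042,0],-0.005],[1,[-0.815,0.042,0],-0.005],[1,[-0.815,0.042,0.2],-0.005],[1,[-0.815,0.042,0.5],-0.005],[1,[-0.815,0.042,0.7],-0.005],[1,[-0.815,0.042,0.7],-0.005]]}}

```text
time: 4.4
tool_pos: [0.5367, 0.1297, 0.137]
tool_rot: [-0.006, 0.575, 0.818, -0.005]
contact_force: [-1.6, -0.6, -0.9]
gripper_width: 0.998
grasp_force: 0.0
```

```bash
python3 - <<'E'
from h import *
print(plan([.5419,.1307,.064],19.9))
snap('wrist','w2.png')
E
```

```text
([-0.007, 0.042, 0.486], np.float64(-0.0003))
```

View pics/w2.png

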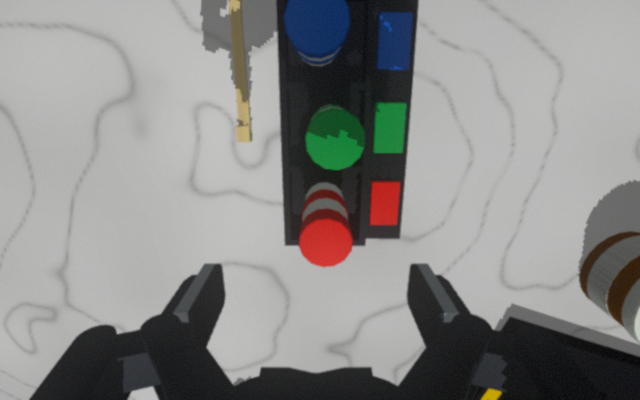

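Red lid is at (326,240), about midway between the fingertips, with green and blue behind it and clear of the fingers.

```bash
python3 - <<'E'
from h import *
s=manip.state();print(s['tool_pos'],plan([.5419,.1307,.064],19.9))
E
```

```text
[0.53877463 0.1302219  0.14092075] ([-0.005, 0.025, 0.513], np.float64(-0.0002))
```

Emit:
{"op": "arm_command", "data": {"moves": [[1,[0,0.01,0.1],0],[1,[0,0.01,0.3],0],[1,[0,0.01,0.45],0],[1,[0,0.01,0.54],0],[1,[0,0.01,0.54],0],[1,[0,0.01,0.54],0]]}}

```text
time: 4.95
tool_pos: [0.5442, 0.1316, 0.0658]
tool_rot: [0.001, 0.575, 0.818, 0.0]
contact_force: [-0.1, 0.4, 0.2]
gripper_width: 0.995
grasp_force: 0.0
```

Emit:
{"op": "arm_command", "data": {"moves": [[-0.5,[0,0,0],0],[-1,[0,0,0],0],[-1,[0,0,0],0],[-1,[0,0,0],0],[-1,[0,0,0],0],[-1,[0,0,0],0],[-1,[0,0,0],0],[-1,[0,0,0],0]]}}

```text
time: 5.62
tool_pos: [0.5438, 0.1313, 0.0652]
tool_rot: [0.0, 0.575, 0.818, 0.0]
contact_force: [-0.6, -0.9, 5.9]
gripper_width: 0.362
grasp_force: 59.0
```

Emit:
{"op": "arm_command", "data": {"moves": [[-1,[0,0,-0.1],0],[-1,[0,0,-0.3],0],[-1,[0,0,-0.55],0],[-1,[0,0,-0.8],0],[-1,[0,0,-0.9],0],[-1,[0,0,-0.9],0],[-1,[0,0,-0.9],0]]}}

```text
time: 6.2
tool_pos: [0.5435, 0.1313, 0.1997]
tool_rot: [0.001, 0.575, 0.818, 0.0]
contact_force: [-0.7, -0.7, -0.9]
gripper_width: 0.356
grasp_force: 59.4
```

```bash
python3 - <<'E'
from h import *
s=manip.state();print(s['tool_pos'],s['contact_force'],s['grasp_force'],s['gripper_width'],plan([.532,-.191,.25],-22.6))
E
```

```text
[0.54354051 0.13133856 0.19971735] [-0.67424602 -0.69308212 -0.88239681] 59.37277793884277 0.35570517591497236 ([-1.995, -0.801, -0.336], np.float64(0.1179))
```

Emit:
{"op": "arm_command", "data": {"moves": [[-1,[-0.15,-0.06,-0.06],0],[-1,[-0.35,-0.14,-0.15],0],[-1,[-0.6,-0.24,-0.24],0],[-1,[-0.8,-0.32,-0.33],0],[-1,[-1,-0.4,-0.33],0]]}}

```text
time: 6.62
tool_pos: [0.5376, -0.0318, 0.2488]
tool_rot: [0.0, 0.575, 0.818, -0.0]
contact_force: [1.3, -0.6, 0.2]
gripper_width: 0.359
grasp_force: 59.4
```

Emit:
{"op": "arm_command", "data": {"moves": [[-1,[-0.2,-0.08,0],0.02],[-1,[-0.4,-0.16,0],0.04],[-1,[-0.6,-0.24,0],0.06],[-1,[-0.8,-0.32,0],0.08],[-1,[-0.9,-0.37,0],0.1],[-1,[-1,-0.4,0],0.118],[-1,[-1,-0.4,0],0.118],[-1,[-1,-0.4,0],0.118],[-1,[-1,-0.4,0],0.118]]}}

```text
time: 7.37
tool_pos: [0.5315, -0.1908, 0.2466]
tool_rot: [-0.002, 0.832, 0.555, -0.001]
contact_force: [-0.4, 0.2, -1.2]
gripper_width: 0.361
grasp_force: 59.3
```

```bash
python3 - <<'E'
from h import *
s=manip.state();print(s['tool_pos'],s['contact_force'],s['grasp_force'])
p=snap('wrist','w3.png');print([(np.round(d['extent'],1).tolist(),round(d['confidence'],2)) for d in manip.search_frame(p,'archive')])
import pickle;pickle.dump({k:p[k] for k in p},open('w3.pkl','wb'))
E
```

```text
[ 0.53150068 -0.19075309  0.24661543] [-0.39718374  0.23526595 -1.18574701] 59.290990233421326
[([283.0, 62.1, 348.8, 235.2], 0.81)]
```

View pics/w3.png

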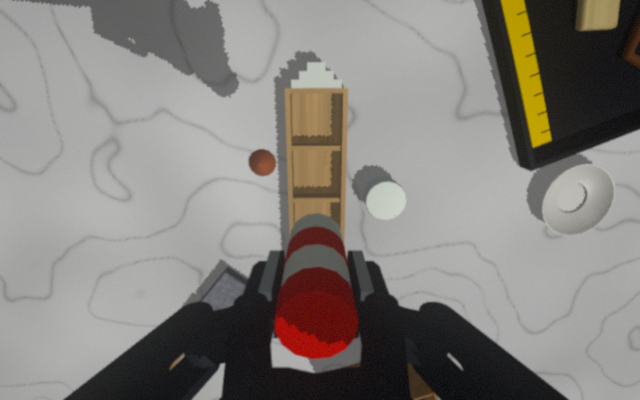

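The wrist view shows the archive rack vertical in the image, with the nose at the top (315,75), rim corners at (285,88) and (347,88), and dividers at rows ~144 and ~197. A low round object stands beside it at (385,200), and red is held upright. Next I fit the rack pose.

```bash
cat > arch.py <<'E'
from h import *
import pickle
S=snap('scene');D=snap('side');W=pickle.load(open('w3.pkl','rb'))
S['frame']=cv2.imread('pics/scene0.png')[:,:,::-1].copy();D['frame']=cv2.imread('pics/side0.png')[:,:,::-1].copy()
def hull(p,roi):
    h=cv2.cvtColor(p['frame'],cv2.COLOR_RGB2HSV);m=cv2.inRange(h,(8,60,40),(25,255,255))
    k=np.zeros_like(m);k[roi[1]:roi[3],roi[0]:roi[2]]=1;m*=k
    n,l,s,c=cv2.connectedComponentsWithStats(m);i=1+s[1:,4].argmax();print(s[i])
    return np.argwhere(l==i)[:,::-1].astype(float)
U=np.c_[np.cos(A_),np.sin(A_)]
def cw(v,X): c,s=np.cos(v[2]),np.sin(v[2]);return [v[0]+c*X[0]-s*X[1],v[1]+s*X[0]+c*X[1],X[2]]
box=[(a,b,c) for a in(-.0315,.0315) for b in(-.1185,.1185) for c in(0,.025)]
obs=[(S,hull(S,(150,220,305,325))),(D,hull(D,(305,120,380,195)))]
sup=[(p,(h@U.T).max(0)) for p,h in obs]
wp=[((-.0315,.1185,.025),(284.5,88)),((.0315,.1185,.025),(347.5,88))]
def f(v):
    o=[]
    for i,(p,s) in enumerate(sup):
        P=np.array([proj(p,cw(v,b)) for b in box]);o.append(((P@U.T).max(0)-s-.3)*(.5 if i==0 else .25))
    return np.concatenate(o+[1*(proj(W,cw(v,b))-u) for b,u in wp])
r=least_squares(f,[.522,-.218,np.radians(-22.6)],loss='soft_l1');v=r.x
print(v.round(4),np.degrees(v[2]).round(2));e=f(v)
print('S',(e[:48]*2).round(1),'D',(e[48:96]*4).round(1),'W',e[96:].round(1))
for b in [(-.0315,.058,.025),(.0315,.058,.025),(-.0315,0,.025),(.0315,-.01,.025)]: print(b,proj(W,cw(v,b)).round(1))
# height check by triangulating nose-end corner
print('rim corner tri',[tri([ray(W,u),ray(S,q)])[0].round(4).tolist() for u,q in (((284.5,88),(276,231)),((347.5,88),(290,257)))])
np.save('arch.npy',v)
for n,k in zip(('red','green','blue','yellow'),(.087,.029,-.029,-.087)): print(n,np.round(cw(v,[0,k,0])[:2],4))
E
python3 arch.py
```

```text
[ 158  230  132   86 4803]
[ 310  127   60   59 1586]
[ 0.519  -0.2202 -0.392 ] -22.46
S [  0.4   0.5   0.5   0.5   0.4   0.4   0.4   0.3  -0.   -0.4  -0.1   0.1
   0.3   0.2   0.1   0.1  -0.   -0.1  -0.2  -0.4  -0.3  -0.6  -0.4  -0.2
  -0.    0.1   0.2   0.2   0.3   0.3   0.4  -0.7 -11.9  -7.7  -1.7   0.8
   0.9   1.    1.    1.1   1.    1.    0.8   0.2  -0.1  -0.1  -0.1   0.4] D [ 0.8  0.2  0.3  0.4  0.3 -0.5 -0.3 -0.1  0.   0.2  0.4  0.6  0.6  0.4
  0.4  0.6  0.7  0.8  1.   1.1  1.1  1.2  1.2  0.6  0.3  0.2  0.2  0.2
  0.1 -0.4 -0.2 -0.2 -0.2 -0.2 -0.2 -0.2 -0.3 -0.4 -0.1  0.2  0.5  0.7
  0.8  0.8  0.8  0.8  0.8  0.8] W [-0.4  0.7 -0.   0.6]
(-0.0315, 0.058, 0.025) [285.8 149.1]
(0.0315, 0.058, 0.025) [345.8 149.1]
(-0.0315, 0, 0.025) [287.4 201.3]
(0.0315, -0.01, 0.025) [344.1 209.8]
rim corner tri [[0.5355, -0.0973, 0.0153], [0.5946, -0.1225, 0.0142]]
red [ 0.5523 -0.1398]
green [ 0.5301 -0.1934]
blue [ 0.508 -0.247]
yellow [ 0.4858 -0.3006]
```

```bash
python3 - <<'E'
from h import *
import pickle
W=pickle.load(open('w3.pkl','rb'));v=np.load('arch.npy')
def cw(v,X): c,s=np.cos(v[2]),np.sin(v[2]);return [v[0]+c*X[0]-s*X[1],v[1]+s*X[0]+c*X[1],X[2]]
im=cv2.resize(W['frame'][60:250,260:370,::-1],None,fx=3,fy=3,interpolation=cv2.INTER_NEAREST)
S=snap('scene');s0=cv2.imread('pics/scene0.png')[220:325,150:305];sc=cv2.resize(s0,None,fx=3,fy=3,interpolation=cv2.INTER_NEAREST)
for p,i,o in((W,im,(260,60)),(S,sc,(150,220))):
  for y in(.1185,.058,0,-.058,-.1185):
    a,b=[tuple(int(q) for q in (proj(p,cw(v,[x,y,.025]))-o+.5)*3) for x in(-.0315,.0315)];cv2.line(i,a,b,(255,0,0),1)
c=np.zeros((570,800,3),np.uint8);c[:570,:330]=im;c[:315,330:795]=sc
cv2.imwrite('pics/ov.png',c)
E
```

```text
(no output)
```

View pics/ov.png

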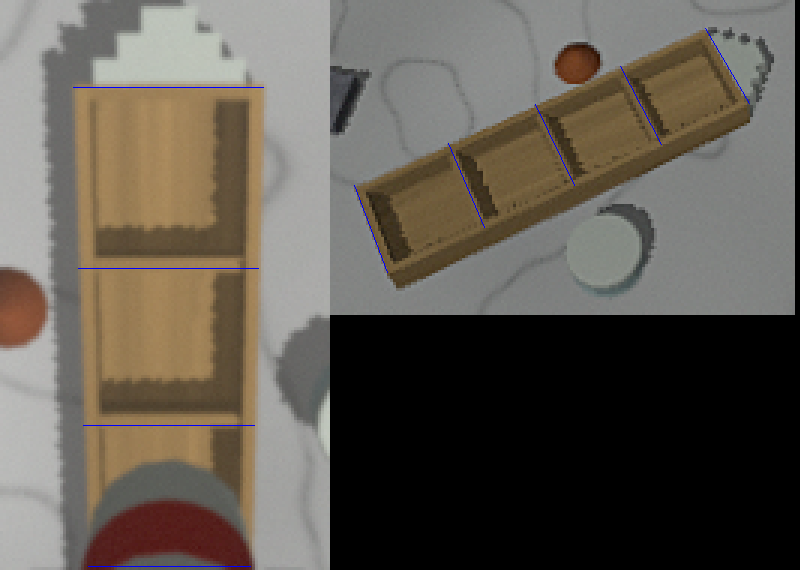

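The overlay lines up with the rim and dividers in both views. Placing red.

```bash
python3 - <<'E'
from h import *
s=manip.state();print(s['tool_pos'],plan([.5523,-.1398,.067],-22.46))
E
```

```text
[ 0.53226628 -0.19081921  0.24867258] ([0.365, -0.007, 1.211], np.float64(-0.0002))
```

Emit:
{"op": "arm_command", "data": {"moves": [[-1,[0.15,0,0.05],0],[-1,[0.365,-0.005,0.2],0],[-1,[0.365,-0.005,0.45],0],[-1,[0.365,-0.005,0.65],0],[-1,[0.365,-0.005,0.8],0],[-1,[0.365,-0.005,0.8],0],[-1,[0.365,-0.005,0.8],0],[-1,[0.365,-0.005,0.8],0]]}}

```text
time: 8.28
tool_pos: [0.5537, -0.1411, 0.1308]
tool_rot: [0.001, 0.832, 0.555, 0.001]
contact_force: [-0.4, 0.9, 0.3]
gripper_width: 0.364
grasp_force: 59.4
```

```bash
python3 - <<'E'
from h import *
s=manip.state();print(s['tool_pos'],plan([.5523,-.1398,.067],-22.46))
E
```

```text
[ 0.55368873 -0.14108759  0.13079505] ([0.004, -0.013, 0.425], np.float64(-0.0005))
```

Emit:
{"op": "arm_command", "data": {"moves": [[-1,[0,-0.01,0.12],0],[-1,[0,-0.01,0.25],0],[-1,[0,-0.01,0.35],0],[-1,[0,-0.01,0.4],0],[-1,[0,-0.01,0.425],0],[-1,[0,-0.01,0.425],0],[-1,[0,-0.01,0.425],0]]}}

```text
time: 8.87
tool_pos: [0.5523, -0.1407, 0.0668]
tool_rot: [0.001, 0.832, 0.554, 0.001]
contact_force: [-1.3, 0.3, 0.6]
gripper_width: 0.362
grasp_force: 59.4
```

Emit:
{"op": "arm_command", "data": {"moves": [[-0.1,[0,0,0],0],[0.1,[0,0,0],0],[0.2,[0,0,0],0],[0.3,[0,0,0],0],[0.4,[0,0,0],0],[0.4,[0,0,-0.1],0],[0.4,[0,0,-0.3],0],[0.4,[0,0,-0.6],0],[0.4,[0,0,-0.9],0],[0.4,[0,0,-0.9],0]]}}

```text
time: 9.7
tool_pos: [0.555, -0.1417, 0.2094]
tool_rot: [0.006, 0.832, 0.555, 0.004]
contact_force: [2.2, -0.1, 2.0]
gripper_width: 0.699
grasp_force: 0.0
```

```bash
python3 - <<'E'
from h import *
s=manip.state();print(s['tool_pos'],plan([.5272,.1876,.19],19.9))
snap('wrist','w4.png')
E
```

```text
[ 0.55497035 -0.1416828   0.20937102] ([1.955, -1.018, 0.115], np.float64(-0.1182))
```

View pics/w4.png

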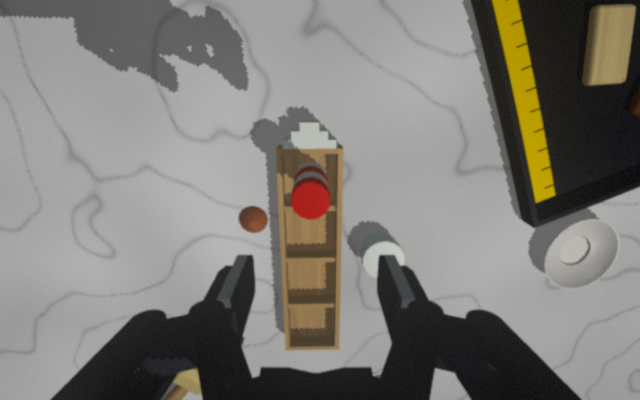

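Red stands in the nose-end compartment (lid at (311,200), base ≈(312,170)). Going for green.

Emit:
{"op": "arm_command", "data": {"moves": [[1,[0.23,-0.12,0],0],[1,[0.46,-0.24,0],0],[1,[0.7,-0.36,0],0],[1,[0.95,-0.49,0],0]]}}

```text
time: 10.08
tool_pos: [0.5372, 0.0202, 0.1985]
tool_rot: [-0.001, 0.833, 0.554, -0.001]
contact_force: [1.1, 0.1, -0.7]
gripper_width: 1.0
grasp_force: 0.0
```

Emit:
{"op": "arm_command", "data": {"moves": [[1,[0.25,-0.13,0],-0.02],[1,[0.5,-0.26,0],-0.04],[1,[0.75,-0.4,0],-0.06],[1,[0.95,-0.51,0],-0.08],[1,[1,-0.525,0],-0.1],[1,[1,-0.525,0],-0.118],[1,[1,-0.525,0],-0.118],[1,[1,-0.525,0],-0.118],[1,[1,-0.525,0],-0.118]]}}

```text
time: 10.83
tool_pos: [0.523, 0.1873, 0.1991]
tool_rot: [-0.0, 0.576, 0.817, -0.001]
contact_force: [0.3, 0.3, -0.8]
gripper_width: 0.999
grasp_force: 0.0
```

```bash
python3 - <<'E'
from h import *
s=manip.state();print(s['tool_pos'],plan([.5272,.1876,.065],19.9))
p=snap('wrist','w5.png')
for c in('green','blue','yellow'): print(c,[(a,b,z.round(1).tolist()) for a,b,z in blobs(p,c,200)])
for c,x in(('green',(.5272,.1876)),('blue',(.4983,.2389)),('yellow',(.4861,.296))): print(c,lidbox(p,*x,.085).round(1))
E
```

```text
[0.52301388 0.18726587 0.19908469] ([-0.007, 0.028, 0.894], np.float64(-0.0007))
green [(824, [351, 164, 24, 36], [362.5, 181.5]), (1290, [299, 185, 42, 40], [319.5, 204.9])]
blue [(1031, [352, 100, 27, 42], [365.0, 119.9]), (1655, [284, 105, 45, 48], [306.1, 128.8])]
yellow [(2095, [294, 15, 48, 57], [317.3, 42.2]), (1248, [354, 28, 29, 47], [367.7, 51.4])]
green [298.4 181.3 340.5 227.2]
blue [282.9 106.  328.3 153.1]
yellow [292.2  14.5 341.1  69. ]
```

Emit:
{"op": "arm_command", "data": {"moves": [[1,[-0.005,0.025,0.1],0],[1,[-0.005,0.025,0.3],0],[1,[-0.005,0.025,0.5],0],[1,[-0.005,0.025,0.7],0],[1,[-0.005,0.025,0.85],0],[1,[-0.005,0.025,0.9],0],[1,[-0.005,0.025,0.9],0],[1,[-0.005,0.025,0.9],0]]}}

```text
time: 11.55
tool_pos: [0.5277, 0.188, 0.0657]
tool_rot: [0.0, 0.575, 0.818, 0.0]
contact_force: [0.5, -0.6, 0.3]
gripper_width: 1.0
grasp_force: 0.0
```

Emit:
{"op": "arm_command", "data": {"moves": [[-0.5,[0,0,0],0],[-1,[0,0,0],0],[-1,[0,0,0],0],[-1,[0,0,0],0],[-1,[0,0,0],0],[-1,[0,0,0],0],[-1,[0,0,0],0],[-1,[0,0,0],0]]}}

```text
time: 12.22
tool_pos: [0.5277, 0.1884, 0.0659]
tool_rot: [0.0, 0.575, 0.818, 0.0]
contact_force: [-1.2, -0.0, 4.3]
gripper_width: 0.364
grasp_force: 59.0
```

Emit:
{"op": "arm_command", "data": {"moves": [[-1,[0,0,-0.1],0],[-1,[0,0,-0.3],0],[-1,[0,0,-0.55],0],[-1,[0,0,-0.8],0],[-1,[0,0,-1],0],[-1,[0,0,-1],0],[-1,[0,0,-1],0]]}}

```text
time: 12.8
tool_pos: [0.5283, 0.1886, 0.2174]
tool_rot: [0.002, 0.575, 0.818, 0.002]
contact_force: [-0.1, 0.1, -1.3]
gripper_width: 0.36
grasp_force: 59.4
```

```bash
python3 - <<'E'
from h import *
s=manip.state();print(s['tool_pos'],plan([.5301,-.1934,.215],-22.46))
E
```

```text
[0.52827952 0.18857612 0.21737101] ([-2.399, -0.853, 0.013], np.float64(0.1175))
```

Emit:
{"op": "arm_command", "data": {"moves": [[-1,[-0.15,-0.05,0],0],[-1,[-0.35,-0.12,0],0],[-1,[-0.58,-0.2,0],0],[-1,[-0.8,-0.284,0],0]]}}

```text
time: 13.13
tool_pos: [0.5262, 0.0599, 0.212]
tool_rot: [-0.002, 0.574, 0.819, -0.001]
contact_force: [0.8, -0.7, -1.1]
gripper_width: 0.36
grasp_force: 59.4
```

Emit:
{"op": "arm_command", "data": {"moves": [[-1,[-0.22,-0.08,0],0],[-1,[-0.44,-0.16,0],0],[-1,[-0.66,-0.24,0],0],[-1,[-0.88,-0.312,0],0]]}}

```text
time: 13.47
tool_pos: [0.5268, -0.0804, 0.212]
tool_rot: [-0.002, 0.575, 0.818, -0.001]
contact_force: [0.4, -0.2, -0.0]
gripper_width: 0.353
grasp_force: 59.4
```

Emit:
{"op": "arm_command", "data": {"moves": [[-1,[-0.2,-0.07,0],0.02],[-1,[-0.4,-0.14,0],0.04],[-1,[-0.55,-0.2,0],0.06],[-1,[-0.66,-0.235,0],0.08],[-1,[-0.72,-0.256,0],0.1],[-1,[-0.72,-0.256,0],0.118],[-1,[-0.72,-0.256,0],0.118],[-1,[-0.72,-0.256,0],0.118],[-1,[-0.72,-0.256,0],0.118]]}}

```text
time: 14.22
tool_pos: [0.5285, -0.1931, 0.2134]
tool_rot: [-0.001, 0.831, 0.556, -0.001]
contact_force: [0.2, 0.4, -0.0]
gripper_width: 0.358
grasp_force: 59.2
```

```bash
python3 - <<'E'
from h import *
s=manip.state();print(s['tool_pos'],s['grasp_force'],plan([.5301,-.1934,.0675],-22.46))
E
```

```text
[ 0.52845095 -0.19307438  0.21339216] 59.243876338005066 ([0.002, 0.014, 0.973], np.float64(-0.0001))
```

Emit:
{"op": "arm_command", "data": {"moves": [[-1,[0,0.01,0.1],0],[-1,[0,0.01,0.3],0],[-1,[0,0.01,0.5],0],[-1,[0,0.01,0.68],0],[-1,[0,0.01,0.8],0],[-1,[0,0.01,0.88],0],[-1,[0,0.01,0.94],0],[-1,[0,0.01,0.97],0],[-1,[0,0.01,0.975],0],[-1,[0,0.01,0.975],0]]}}

```text
time: 15.05
tool_pos: [0.5311, -0.1946, 0.0697]
tool_rot: [0.001, 0.832, 0.555, 0.0]
contact_force: [-0.4, 0.0, -0.2]
gripper_width: 0.363
grasp_force: 59.3
```

```bash
python3 - <<'E'
from h import *
s=manip.state();print(s['tool_pos'],s['contact_force'],plan([.5301,-.1934,.067],-22.46))
E
```

```text
[ 0.53111381 -0.19456219  0.06971139] [-0.41676883  0.01175425 -0.19256606] ([0.005, -0.009, 0.018], np.float64(-0.0004))
```

Emit:
{"op": "arm_command", "data": {"moves": [[-1,[0.005,-0.005,0.02],0],[-1,[0.005,-0.005,0.02],0],[-1,[0.005,-0.005,0.02],0],[-0.1,[0.005,-0.005,0.02],0],[0.1,[0.005,-0.005,0.02],0],[0.2,[0.005,-0.005,0.02],0],[0.3,[0.005,-0.005,0.02],0],[0.4,[0.005,-0.005,0.02],0],[0.4,[0,0,-0.1],0],[0.4,[0,0,-0.3],0],[0.4,[0,0,-0.6],0],[0.4,[0,0,-0.88],0],[0.4,[0,0,-0.88],0],[0.4,[0,0,-0.88],0]]}}

```text
time: 16.22
tool_pos: [0.5327, -0.1954, 0.2057]
tool_rot: [0.004, 0.832, 0.555, 0.002]
contact_force: [0.4, 0.3, 0.1]
gripper_width: 0.699
grasp_force: 0.0
```

```bash
python3 - <<'E'
from h import *
s=manip.state();print(s['tool_pos'],plan([.4983,.2389,.2],19.9))
p=snap('wrist');v=np.load('arch.npy')
def cw(v,X): c,s=np.cos(v[2]),np.sin(v[2]);return [v[0]+c*X[0]-s*X[1],v[1]+s*X[0]+c*X[1]]
for c,k in(('red',.087),('green',.029)): print(c,[b for a,b,z in blobs(p,c,200)],lidbox(p,*cw(v,[0,k]),.085).round(1))
E
```

```text
[ 0.53265495 -0.19540896  0.20574645] ([2.584, -1.326, 0.025], np.float64(-0.1182))
red [[290, 102, 43, 46]] [287.1 103.7 331.3 149.6]
green [[292, 182, 39, 37]] [289.4 177.5 330.4 222.3]
```

Emit:
{"op": "arm_command", "data": {"moves": [[1,[0.23,-0.12,0],0],[1,[0.46,-0.24,0],0],[1,[0.7,-0.36,0],0],[1,[0.92,-0.47,0],0]]}}

```text
time: 16.6
tool_pos: [0.5166, -0.0379, 0.1978]
tool_rot: [-0.002, 0.832, 0.554, -0.002]
contact_force: [1.4, 0.6, 0.5]
gripper_width: 1.003
grasp_force: 0.0
```

Emit:
{"op": "arm_command", "data": {"moves": [[1,[0.23,-0.12,0],0],[1,[0.46,-0.24,0],0],[1,[0.7,-0.36,0],0],[1,[0.92,-0.47,0],0]]}}

```text
time: 16.93
tool_pos: [0.5046, 0.1167, 0.1979]
tool_rot: [-0.001, 0.832, 0.555, -0.002]
contact_force: [-0.2, -0.5, 0.4]
gripper_width: 0.999
grasp_force: 0.0
```

Emit:
{"op": "arm_command", "data": {"moves": [[1,[0.23,-0.12,0],-0.02],[1,[0.46,-0.24,0],-0.04],[1,[0.65,-0.34,0],-0.06],[1,[0.75,-0.386,0.02],-0.08],[1,[0.75,-0.386,0.02],-0.1],[1,[0.75,-0.386,0.02],-0.118],[1,[0.75,-0.386,0.02],-0.118],[1,[0.75,-0.386,0.02],-0.118],[1,[0.75,-0.386,0.02],-0.118]]}}

```text
time: 17.68
tool_pos: [0.4958, 0.2404, 0.1963]
tool_rot: [-0.001, 0.576, 0.818, -0.001]
contact_force: [0.3, -0.2, 0.0]
gripper_width: 0.997
grasp_force: 0.0
```

```bash
python3 - <<'E'
from h import *
s=manip.state();print(s['tool_pos'],plan([.4983,.2389,.065],19.9))
p=snap('wrist')
for c,x in(('blue',(.4983,.2389)),('yellow',(.4861,.296))): print(c,[b for a,b,z in blobs(p,c,200)],lidbox(p,*x,.085).round(1))
E
```

```text
[0.49583465 0.24042149 0.19627504] ([-0.015, 0.014, 0.875], np.float64(-0.0006))
blue [[359, 166, 25, 37], [296, 186, 43, 43]] [295.4 183.7 337.8 230.1]
yellow [[361, 101, 27, 43], [306, 106, 46, 51]] [304.9 108.1 350.7 155.7]
```

Emit:
{"op": "arm_command", "data": {"moves": [[1,[-0.01,0.013,0.1],0],[1,[-0.01,0.013,0.3],0],[1,[-0.01,0.013,0.5],0],[1,[-0.01,0.013,0.7],0],[1,[-0.01,0.013,0.83],0],[1,[-0.01,0.013,0.88],0],[1,[-0.01,0.013,0.88],0],[1,[-0.01,0.013,0.88],0]]}}

```text
time: 18.4
tool_pos: [0.4993, 0.24, 0.0664]
tool_rot: [0.0, 0.575, 0.818, 0.0]
contact_force: [0.6, -0.1, 0.6]
gripper_width: 1.003
grasp_force: 0.0
```

Emit:
{"op": "arm_command", "data": {"moves": [[-0.5,[0,0,0],0],[-1,[0,0,0],0],[-1,[0,0,0],0],[-1,[0,0,0],0],[-1,[0,0,0],0],[-1,[0,0,0],0],[-1,[0,0,0],0],[-1,[0,0,0],0]]}}

```text
time: 19.07
tool_pos: [0.4992, 0.2403, 0.0666]
tool_rot: [0.0, 0.575, 0.818, 0.0]
contact_force: [-1.0, -0.3, 4.7]
gripper_width: 0.36
grasp_force: 59.4
```

Emit:
{"op": "arm_command", "data": {"moves": [[-1,[0,0,-0.1],0],[-1,[0,0,-0.3],0],[-1,[0,0,-0.55],0],[-1,[0,0,-0.8],0],[-1,[0,0,-1],0],[-1,[0,0,-1],0],[-1,[0,0,-1],0]]}}

```text
time: 19.65
tool_pos: [0.4999, 0.2405, 0.2181]
tool_rot: [0.001, 0.575, 0.818, 0.002]
contact_force: [0.3, 0.2, -1.8]
gripper_width: 0.361
grasp_force: 59.5
```

```bash
python3 - <<'E'
from h import *
s=manip.state();print(s['tool_pos'],plan([.508,-.247,.215],-22.46))
E
```

```text
[0.49991254 0.2404852  0.21806775] ([-3.075, -1.052, 0.016], np.float64(0.1175))
```

Emit:
{"op": "arm_command", "data": {"moves": [[-1,[-0.15,-0.05,0],0],[-1,[-0.35,-0.12,0],0],[-1,[-0.57,-0.2,0],0],[-1,[-0.8,-0.28,0],0],[-1,[-1,-0.345,0],0]]}}

```text
time: 20.07
tool_pos: [0.4993, 0.0797, 0.2127]
tool_rot: [-0.002, 0.575, 0.818, -0.002]
contact_force: [0.5, 0.0, -1.3]
gripper_width: 0.361
grasp_force: 59.6
```

Emit:
{"op": "arm_command", "data": {"moves": [[-1,[-0.22,-0.08,0],0],[-1,[-0.44,-0.15,0],0],[-1,[-0.66,-0.23,0],0],[-1,[-0.88,-0.3,0],0],[-1,[-1,-0.345,0],0]]}}

```text
time: 20.48
tool_pos: [0.5018, -0.0799, 0.2129]
tool_rot: [-0.002, 0.576, 0.818, -0.001]
contact_force: [0.6, -0.6, -1.2]
gripper_width: 0.36
grasp_force: 59.6
```

Emit:
{"op": "arm_command", "data": {"moves": [[-1,[-0.2,-0.07,0],0.02],[-1,[-0.42,-0.14,0],0.04],[-1,[-0.64,-0.22,0],0.06],[-1,[-0.82,-0.28,0],0.08],[-1,[-0.94,-0.32,0],0.1],[-1,[-1,-0.345,0],0.118],[-1,[-1,-0.345,0],0.118],[-1,[-1,-0.345,0],0.118],[-1,[-1,-0.345,0],0.118]]}}

```text
time: 21.23
tool_pos: [0.5048, -0.2348, 0.2141]
tool_rot: [-0.001, 0.831, 0.556, -0.0]
contact_force: [-1.0, -1.3, -1.5]
gripper_width: 0.36
grasp_force: 59.3
```

```bash
python3 - <<'E'
from h import *
s=manip.state();print(s['tool_pos'],s['grasp_force'],plan([.508,-.247,.068],-22.46))
E
```

```text
[ 0.50482854 -0.23481958  0.21405023] 59.320489168167114 ([-0.068, 0.053, 0.973], np.float64(-0.0001))
```

Emit:
{"op": "arm_command", "data": {"moves": [[-1,[-0.04,0.025,0.05],0],[-1,[-0.07,0.045,0.2],0],[-1,[-0.07,0.045,0.45],0],[-1,[-0.07,0.045,0.66],0],[-1,[-0.07,0.045,0.8],0],[-1,[-0.07,0.045,0.88],0],[-1,[-0.07,0.045,0.94],0],[-1,[-0.07,0.045,0.97],0],[-1,[-0.07,0.045,0.975],0],[-1,[-0.07,0.045,0.975],0],[-1,[-0.07,0.045,0.975],0]]}}

```text
time: 22.15
tool_pos: [0.5087, -0.2488, 0.0713]
tool_rot: [0.001, 0.832, 0.555, 0.001]
contact_force: [-0.2, -0.1, -0.8]
gripper_width: 0.359
grasp_force: 59.4
```

```bash
python3 - <<'E'
from h import *
s=manip.state();print(s['tool_pos'],s['contact_force'],plan([.508,-.247,.0675],-22.46))
E
```

```text
[ 0.50873343 -0.24882789  0.07128995] [-0.23531408 -0.07996323 -0.794363  ] ([0.009, -0.009, 0.025], np.float64(-0.0005))
```

Emit:
{"op": "arm_command", "data": {"moves": [[-1,[0.01,-0.005,0.025],0],[-1,[0.01,-0.005,0.025],0],[-1,[0.01,-0.005,0.025],0],[-0.1,[0.01,-0.005,0.025],0],[0.1,[0.01,-0.005,0.025],0],[0.2,[0.01,-0.005,0.025],0],[0.3,[0.01,-0.005,0.025],0],[0.4,[0.01,-0.005,0.025],0],[0.4,[0,0,-0.1],0],[0.4,[0,0,-0.3],0],[0.4,[0,0,-0.6],0],[0.4,[0,0,-0.88],0],[0.4,[0,0,-0.88],0],[0.4,[0,0,-0.88],0]]}}

```text
time: 23.32
tool_pos: [0.5097, -0.2495, 0.2064]
tool_rot: [0.004, 0.832, 0.555, 0.002]
contact_force: [-0.4, 0.2, 0.6]
gripper_width: 0.699
grasp_force: 0.0
```

```bash
python3 - <<'E'
from h import *
s=manip.state();print(s['tool_pos'],plan([.4861,.296,.2],19.9))
p=snap('wrist');v=np.load('arch.npy')
def cw(v,X): c,s=np.cos(v[2]),np.sin(v[2]);return [v[0]+c*X[0]-s*X[1],v[1]+s*X[0]+c*X[1]]
for c,k in(('red',.087),('green',.029),('blue',-.029)): print(c,[b for a,b,z in blobs(p,c,200)],lidbox(p,*cw(v,[0,k]),.085).round(1))
E
```

```text
[ 0.50968236 -0.2495245   0.20641595] ([3.296, -1.546, 0.024], np.float64(-0.1182))
red [[287, 12, 48, 55]] [285.6  12.9 333.1  66.1]
green [[291, 102, 41, 43]] [288.  102.4 332.1 148.2]
blue [[292, 178, 39, 41]] [290.2 176.2 331.2 220.9]
```

Emit:
{"op": "arm_command", "data": {"moves": [[1,[0.23,-0.11,0],0],[1,[0.47,-0.22,0],0],[1,[0.71,-0.33,0],0],[1,[0.95,-0.446,0],0]]}}

```text
time: 23.7
tool_pos: [0.4991, -0.0892, 0.1986]
tool_rot: [-0.002, 0.833, 0.554, -0.001]
contact_force: [0.8, 0.5, 0.4]
gripper_width: 0.998
grasp_force: 0.0
```

Emit:
{"op": "arm_command", "data": {"moves": [[1,[0.23,-0.11,0],0],[1,[0.47,-0.22,0],0],[1,[0.71,-0.33,0],0],[1,[0.95,-0.446,0],0]]}}

```text
time: 24.03
tool_pos: [0.4921, 0.0681, 0.1988]
tool_rot: [-0.001, 0.832, 0.554, -0.002]
contact_force: [0.5, 0.5, -0.6]
gripper_width: 0.996
grasp_force: 0.0
```

Emit:
{"op": "arm_command", "data": {"moves": [[1,[0.23,-0.11,0],0],[1,[0.47,-0.22,0],0],[1,[0.71,-0.33,0],0],[1,[0.9,-0.422,0],0]]}}

```text
time: 24.37
tool_pos: [0.4855, 0.2175, 0.1986]
tool_rot: [-0.001, 0.832, 0.555, -0.002]
contact_force: [0.0, -0.1, -0.7]
gripper_width: 1.002
grasp_force: 0.0
```

Emit:
{"op": "arm_command", "data": {"moves": [[1,[0.22,-0.11,0],-0.02],[1,[0.4,-0.2,0],-0.04],[1,[0.49,-0.23,0],-0.06],[1,[0.49,-0.23,0],-0.08],[1,[0.49,-0.23,0],-0.1],[1,[0.49,-0.23,0],-0.118],[1,[0.49,-0.23,0],-0.118],[1,[0.49,-0.23,0],-0.118]]}}

```text
time: 25.03
tool_pos: [0.4829, 0.296, 0.1991]
tool_rot: [-0.001, 0.576, 0.817, -0.002]
contact_force: [0.4, 0.1, 0.5]
gripper_width: 1.001
grasp_force: 0.0
```

```bash
python3 - <<'E'
from h import *
s=manip.state();print(s['tool_pos'],plan([.4861,.296,.065],19.9))
p=snap('wrist')
for c,x in(('yellow',(.4861,.296)),): print(c,[b for a,b,z in blobs(p,c,200)],lidbox(p,*x,.085).round(1))
E
```

```text
[0.4828784  0.29599829 0.19912752] ([-0.007, 0.024, 0.894], np.float64(-0.0007))
yellow [[352, 163, 25, 38], [298, 183, 43, 45]] [297.5 181.3 339.5 227.2]
```

Emit:
{"op": "arm_command", "data": {"moves": [[1,[-0.005,0.02,0.1],0],[1,[-0.005,0.02,0.3],0],[1,[-0.005,0.02,0.5],0],[1,[-0.005,0.02,0.7],0],[1,[-0.005,0.02,0.84],0],[1,[-0.005,0.02,0.9],0],[1,[-0.005,0.02,0.9],0],[1,[-0.005,0.02,0.9],0]]}}

```text
time: 25.75
tool_pos: [0.4871, 0.2967, 0.0667]
tool_rot: [-0.0, 0.575, 0.818, -0.0]
contact_force: [0.2, 0.4, 0.7]
gripper_width: 1.002
grasp_force: 0.0
```

Emit:
{"op": "arm_command", "data": {"moves": [[-0.5,[0,0,0],0],[-1,[0,0,0],0],[-1,[0,0,0],0],[-1,[0,0,0],0],[-1,[0,0,0],0],[-1,[0,0,0],0],[-1,[0,0,0],0],[-1,[0,0,0],0]]}}

```text
time: 26.42
tool_pos: [0.4874, 0.297, 0.0674]
tool_rot: [0.0, 0.575, 0.818, 0.0]
contact_force: [-1.4, -0.7, 5.4]
gripper_width: 0.364
grasp_force: 59.5
```

Emit:
{"op": "arm_command", "data": {"moves": [[-1,[0,0,-0.1],0],[-1,[0,0,-0.3],0],[-1,[0,0,-0.55],0],[-1,[0,0,-0.8],0],[-1,[0,0,-1],0],[-1,[0,0,-1],0],[-1,[0,0,-1],0]]}}

```text
time: 27.0
tool_pos: [0.4881, 0.2972, 0.2189]
tool_rot: [0.001, 0.575, 0.818, 0.002]
contact_force: [-0.7, -0.5, -3.4]
gripper_width: 0.358
grasp_force: 59.6
```

```bash
python3 - <<'E'
from h import *
s=manip.state();print(s['tool_pos'],plan([.4858,-.3006,.215],-22.46))
E
```

```text
[0.48805214 0.29724122 0.21886181] ([-3.744, -1.367, 0.018], np.float64(0.1175))
```

Emit:
{"op": "arm_command", "data": {"moves": [[-1,[-0.15,-0.05,0],0],[-1,[-0.35,-0.13,0],0],[-1,[-0.57,-0.21,0],0],[-1,[-0.8,-0.29,0],0],[-1,[-0.96,-0.35,0],0]]}}

```text
time: 27.42
tool_pos: [0.4848, 0.1411, 0.2134]
tool_rot: [-0.002, 0.575, 0.818, -0.002]
contact_force: [0.5, -0.4, -0.8]
gripper_width: 0.361
grasp_force: 59.6
```

Emit:
{"op": "arm_command", "data": {"moves": [[-1,[-0.22,-0.08,0],0],[-1,[-0.44,-0.16,0],0],[-1,[-0.66,-0.24,0],0],[-1,[-0.88,-0.32,0],0],[-1,[-0.96,-0.35,0],0]]}}

```text
time: 27.83
tool_pos: [0.4844, -0.0131, 0.2136]
tool_rot: [-0.002, 0.576, 0.817, -0.002]
contact_force: [-0.2, -0.7, -1.1]
gripper_width: 0.363
grasp_force: 59.6
```

Emit:
{"op": "arm_command", "data": {"moves": [[-1,[-0.22,-0.08,0],0],[-1,[-0.44,-0.16,0],0],[-1,[-0.66,-0.24,0],0],[-1,[-0.88,-0.32,0],0],[-1,[-0.96,-0.35,0],0]]}}

```text
time: 28.25
tool_pos: [0.4839, -0.1661, 0.2137]
tool_rot: [-0.002, 0.576, 0.817, -0.001]
contact_force: [0.0, 0.0, -1.2]
gripper_width: 0.357
grasp_force: 59.6
```

Emit:
{"op": "arm_command", "data": {"moves": [[-1,[-0.2,-0.07,0],0.02],[-1,[-0.42,-0.15,0],0.04],[-1,[-0.62,-0.23,0],0.06],[-1,[-0.76,-0.28,0],0.08],[-1,[-0.85,-0.315,0],0.1],[-1,[-0.85,-0.315,0],0.118],[-1,[-0.85,-0.315,0],0.118],[-1,[-0.85,-0.315,0],0.118],[-1,[-0.85,-0.315,0],0.118]]}}

```text
time: 29.0
tool_pos: [0.4839, -0.298, 0.2151]
tool_rot: [-0.001, 0.831, 0.556, -0.0]
contact_force: [-0.4, -0.2, -0.9]
gripper_width: 0.355
grasp_force: 59.3
```

```bash
python3 - <<'E'
from h import *
s=manip.state();print(s['tool_pos'],s['grasp_force'],plan([.4858,-.3006,.0685],-22.46))
E
```

```text
[ 0.48385702 -0.29804524  0.21506404] 59.33696508407593 ([-0.012, 0.021, 0.977], np.float64(-0.0))
```

Emit:
{"op": "arm_command", "data": {"moves": [[-1,[-0.01,0.012,0.1],0],[-1,[-0.01,0.012,0.3],0],[-1,[-0.01,0.012,0.5],0],[-1,[-0.01,0.012,0.68],0],[-1,[-0.01,0.012,0.8],0],[-1,[-0.01,0.012,0.88],0],[-1,[-0.01,0.012,0.94],0],[-1,[-0.01,0.012,0.97],0],[-1,[-0.01,0.012,0.98],0],[-1,[-0.01,0.012,0.98],0],[-1,[-0.01,0.012,0.98],0]]}}

```text
time: 29.92
tool_pos: [0.4861, -0.3017, 0.0709]
tool_rot: [0.001, 0.832, 0.555, 0.0]
contact_force: [0.6, 0.3, 0.4]
gripper_width: 0.36
grasp_force: 59.4
```

```bash
python3 - <<'E'
from h import *
s=manip.state();print(s['tool_pos'],s['contact_force'],plan([.4858,-.3006,.068],-22.46))
E
```

```text
[ 0.48611375 -0.30167785  0.07093415] [0.61777116 0.25017462 0.38257489] ([0.006, -0.005, 0.02], np.float64(-0.0005))
```

Emit:
{"op": "arm_command", "data": {"moves": [[-1,[0.005,0,0.02],0],[-1,[0.005,0,0.02],0],[-1,[0.005,0,0.02],0],[-0.1,[0.005,0,0.02],0],[0.1,[0.005,0,0.02],0],[0.2,[0.005,0,0.02],0],[0.3,[0.005,0,0.02],0],[0.4,[0.005,0,0.02],0],[0.4,[0,0,-0.1],0],[0.4,[0,0,-0.3],0],[0.4,[0,0,-0.6],0],[0.4,[0,0,-0.9],0],[0.4,[-0.2,0,-1],0],[0.4,[-0.4,0,-1],0],[0.4,[-0.4,0,-1],0],[0.4,[-0.4,0,-1],0]]}}

```text
time: 31.25
tool_pos: [0.4617, -0.3574, 0.2199]
tool_rot: [0.0, 0.833, 0.554, 0.0]
contact_force: [-0.2, 0.4, -0.3]
gripper_width: 0.699
grasp_force: 0.0
```

```bash
python3 - <<'E'
from h import *
p=snap('wrist');S=snap('scene');v=np.load('arch.npy')
def cw(v,X): c,s=np.cos(v[2]),np.sin(v[2]);return [v[0]+c*X[0]-s*X[1],v[1]+s*X[0]+c*X[1]]
for c,k in(('red',.087),('green',.029),('blue',-.029),('yellow',-.087)): print(c,[b for a,b,z in blobs(p,c,300)],lidbox(p,*cw(v,[0,k]),.085).round(1))
a=np.zeros((600,800,3),np.uint8);a[:300,:480]=cv2.resize(p['frame'][:,:,::-1],(480,300));a[300:,:460]=cv2.resize(S['frame'][180:330,130:360,::-1],(460,300));cv2.imwrite('pics/fin.png',a)
E
```

```text
red [] [ 288.6 -184.7  339.3 -111.4]
green [] [290.5 -81.5 338.5 -19.1]
blue [[294, 15, 44, 48], [371, 319, 21, 49], [429, 368, 43, 32]] [292.6  14.4 337.5  64.9]
yellow [[296, 99, 42, 44]] [294.5  99.5 336.5 142.9]
```

View pics/fin.png

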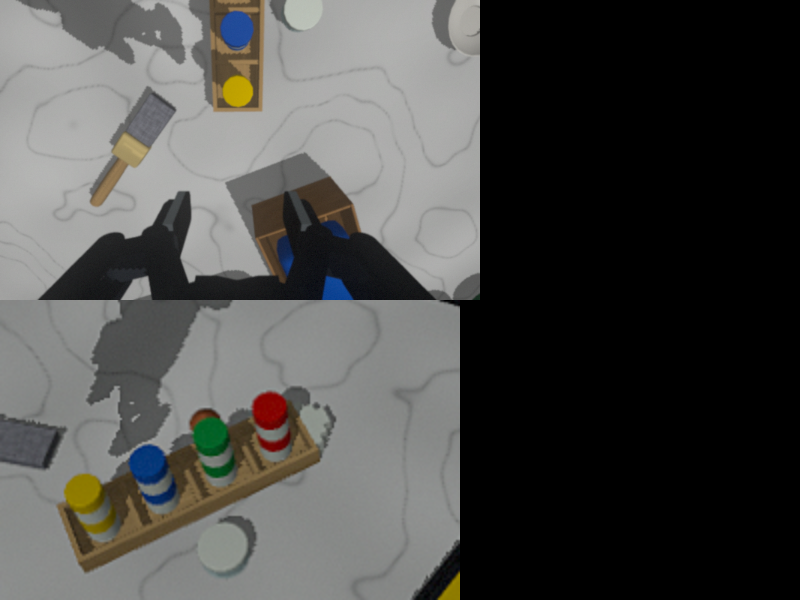

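All four jars stand upright in order from the nose: red, green, blue, yellow. A box stands below the fingers, so I'll back off a little before handing in.

Emit:
{"op": "arm_command", "data": {"moves": [[0.4,[0.3,0,-0.2],0],[0.4,[0.4,0,-0.3],0],[0.4,[0.4,0,-0.3],0],[0.4,[0.4,0,-0.3],0],[0.4,[0.4,0,-0.3],0]]}}

```text
time: 31.77
tool_pos: [0.4851, -0.3004, 0.2632]
tool_rot: [-0.001, 0.832, 0.555, -0.0]
contact_force: [-0.1, 0.3, -0.2]
gripper_width: 0.702
grasp_force: 0.0
```

```bash
python3 -c "
from h import *
print(manip.state()['contact_force'],manip.job_done())"
```

```text
the job is handed in; nothing more can be done
[-0.07052879  0.3021921  -0.17890492] None
```

All four jars stand upright in the archive in reverse order (red, green, blue, yellow from the nose), and the job was handed in at about 32 s; the hand-in returned no verdict.

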